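# Park the swing tray of wet figures over the drip pan

### The job

Take the trolley on the overhead rail by its knob, push it along so that the hanging tray of freshly painted figures comes off the plaster prop block, and park it with the tray over the middle of the drip pan. Off the block the tray swings back and forth almost undamped for minutes, so calm the swing by moving the trolley until the tray hangs level and still over the pan for a few seconds, then let go and leave it hanging still there. The paint is wet: never touch the tray or its figures, never let the tray swing wildly, and leave the prop block, the bowl, the jar and the cup where they stand.

Things in the scene. Friction and masses are not known exactly. Their poses are not given: they have to be found in the camera images.
- gantry: Fixed grey stand with a level overhead steel rail (20 mm round bar, axis 270 mm above the table) between two posts (34 x 30 mm, 288 mm high, at its y = -480 and +480). Origin on the table under the middle of the rail; its y axis runs along the rail, x across it, z up.
- trolley (a joint): Travel in m of the aluminium trolley along the rail: 0 at its start by the stop collar (170 mm from the rail's middle, on the gantry's +y side), grows toward the gantry's -y, up to 0.45 at the other stop. Trolley mass about 0.6 kg, friction about 1 N plus 2 N per m/s; it stays where it is left.
- trolley_knob (a point): Grip point: centre of the trolley's upright black round knob, 32 mm in diameter, straight sides from 26 mm below to 22 mm above this point, free all round from above. It lies 60 mm above the rail's axis (330 mm above the table), straight above the tray's pivot. The trolley body, 60 mm across the rail and 90 mm along it, has its top 40 mm below this point.
- tray (a joint): Swing angle in rad about the pivot pin (along the gantry's x): 0 = level, positive = end at the gantry's +y up. Starts at about +0.33 with that end on the prop; free after 20 to 30 mm of trolley travel, then swings by about 0.3, decaying to a third in 1 min. Period nominally 2.2 s, hidden ballast varies it by 10 %. Trolley acceleration a (growing travel) adds angular acceleration +a/(1.2 m).
- tray_pivot (a point): Middle of the tray's pivot pin, 150 mm above the table, straight below the knob. The tray: wooden board 340 mm along the rail, 110 across, 12 thick, underside 42 mm below the pivot, a cream figure 94 mm high, 68 wide, 128 mm from the middle at each end, ballast bar below. 0.92 kg in all, centre of mass 12 mm below the pivot. Hangs in a fork of two straps on the trolley, 146 mm apart.
- pan_mid (a point): Centre of the inner floor of the fixed open steel drip pan under the rail, 380 mm along the rail, 200 mm across, 30 mm high, its long axis parallel to the rail; its centre lies straight below the rail to within 5 mm. The tray belongs with its pivot straight above this point.
- prop: Loose white plaster block 80 x 80 mm, 159 mm high, 1.4 kg, standing on the table under the tray's end at the gantry's +y; origin at the centre of its underside. It must stay there.
- bowl: Bystander: blue bowl, 120 mm wide, 55 mm high, on the table beyond the rail; origin at the centre of its underside.
- jar: Bystander: terracotta-coloured closed jar, 70 mm wide, 100 mm high, beyond the rail; origin at the centre of its underside.
- cup: Bystander: grey cup, 72 mm wide, 85 mm high, beyond the rail; origin at the centre of its underside.
Things that resemble listed ones, but are neither listed nor needed, are in the scene too. What is shaped like the prop but green or red is not meant.

How it is judged (in metres and radians):
On the way:
1. the tray hangs over the middle of the drip pan (within 30 mm) and swings by less than 0.08 rad either way for 3 s (horizontal distance between tray_pivot and pan_mid below 0.03 m and value of joint tray between -0.08 and 0.08 rad), for 3 s.
At the end, for the whole second after the job is handed in: The trolley is let go and stands still with the tray's pivot within 30 mm (horizontally) of the pan's centre; the tray stays within 0.08 rad of level and below 0.25 rad/s; the prop block still stands within 30 mm of its place (all of step 1 and velocity of joint tray between -0.25 and 0.25 rad/s and velocity of joint trolley between -0.02 and 0.02 m/s and distance of prop from where it was at the start of the episode below 0.03 m and angle between prop's own z axis and vertical below 0.15 rad); the robot touches nothing.
It fails at once if the robot touches the wet tray or its figures (contact force between any of the fingers, the arm and tray above 0.5 N).
It fails at once if the tray swings wildly, beyond 0.55 rad (value of joint tray above 0.55 rad or value of joint tray below -0.55 rad).
It fails at once if the prop block is moved more than 30 mm or tipped (distance of prop from where it was at the start of the episode above 0.03 m or angle between prop's own z axis and vertical above 0.15 rad).
It fails at once if the bowl, jar or cup is moved more than 30 mm (distance of any of bowl, jar, cup from where it was at the start of the episode above 0.03 m).
It also fails if it takes over 50 s, if anything falls off the work surface, if the arm or the gripper's body presses on something with over 40 N, if the wrist force passes 120 N, or if a joint passes its speed limit or range.

### The arm

A 6-joint arm with a two-finger parallel gripper is mounted at the origin on the work surface. World frame = base frame: x ahead of the robot, y to its left, z up, the work surface at z = 0. Lengths are in m, angles in degrees, forces in N, time in s.
With the tool pointing down it reaches from about 0.4 to 0.825 m from the base axis. Payload 7 kg.
Tool frame: the origin (TCP) lies on the centre line of the jaws, within the pads' length; the fingertips stand 19 mm ahead of it and the grasp point (between the pads) is the TCP (r.tips_ahead is the distance from the TCP to the fingertips, in m); z points along the fingers, y is the line along which they close (so a half turn about z gives the same grasp; the last joint's range is limited). The gripper opens to 88 mm and grips with 3 to 60 N. Pads are 19 mm wide; open, the fingers measure 130 mm over their backs; the gripper's body (78 mm by 193 mm) begins 47 mm behind the grasp point.
Start: joints at [80.678, 20.546, 0.682, 0, -70.136, -16.507], TCP at [0.294, 0.608, 0.246] pointing down, gripper open.
Joint ranges: [-176.03, 176.03], [-82.01, 121.73], [-58.28, 71.71], [-173.87, 95.51], [-174.79, -0.11], [-173.66, 173.66]. Speed limits (degrees/s): [136.94, 136.94, 172.46, 180, 180, 180].

### API

Orientations are given as [roll, pitch, yaw] about the fixed x, y, z axes, in that order (R = Rz(yaw) Ry(pitch) Rx(roll)).
In Python, from plant import r, viewer, close_job gives the robot as it stands. The module is installed in compiled form; this text tells all that it offers.
- The arm moves only by the tool arm_command, never from a script. Its arguments are lists of equal length, an entry for each row: "travel": the shift along the world's x, y, z scaled (see below), a list of three; "delta_rot": the turn, a rotation vector about the world's x, y, z scaled (see below), a list of three. In form: {"travel": [[dx, dy, dz], ...], "delta_rot": [[rx, ry, rz], ...]}. A call has 1 to 20 rows; each row is the pose to reach, as a shift and turn from the pose commanded when the call began; what a row does not reach only later rows make up. The controller multiplies each number of a shift by 0.5 m and each number of a turn by 90 degrees. A row lasts 1/8 s, in which the tool goes at most 62.5 mm and 10.7 degrees, less where a joint would pass 70% of its speed; a pose out of reach is approached as far as the arm can. A call with a number of a shift or a turn outside -1 to 1 is refused whole. A call with a gripper value outside its range is refused whole. "grip" is the opening, from 0 (shut) to 1 (fully open), set as the call begins (left out, the last holds). The fingers move at their own pace and stop on an object; "newtons" is the grip in N (left out, the last holds). Time passes only in rows, so rows that repeat a pose let the fingers close. It gives the time, the measured TCP pose, the force, the opening and the grip force at its end, in the units of the state.
- r.get_state(): the state, without advancing time (a new reading comes with each control period).
- viewer.capture(name): name is "side" or "top"; returns a dict with "img" (420x560x3 uint8, red, green, blue), "camera_matrix" (3x3 intrinsics, pixels), "distortion" ([k1, k2, p1, p2, k3] as OpenCV has them; the pictures are not rectified), "R" (3x3) and "t" (3): a world point X has camera coordinates R X + t. Camera axes: x right, y down, z forward; pixel columns grow to the right and rows downward; lengths in m; the calibration is good to about 2 mm. A picture is of the moment at which its call begins. There is no depth.
- close_job(): hands the job in; it is judged then, once.
The state is a dict: "time_s": time; "joints": joint angles; "qd": joint speeds; "joint_torque": joint torques, N m; "tcp_pos": TCP position; "eef_rot": TCP orientation; "contact_force": force on the tool from outside, world axes, zero at the start; "moment": the same for the moment, N m; "gripper_width": finger opening in m; "gripper_force": force on a finger pad.
Only numpy, scipy, OpenCV 4.12 (cv2) and the standard library are available. Lean on these libraries where they do the work, as an engineer would, in place of code of your own. Each camera call takes 0.05 s, during which the arm holds its last target. There are 200 camera calls.

## Working session

There is one attempt and no reset: what is moved stays moved. The work goes in short steps, Python scripts to look and compute and a tool call to move; the robot and the scene stay as the last step left them, time stands still between calls to the robot, and variables do not carry over. Pictures are saved under pics/ and viewed, at most 10 in all, crops included, and the job is handed in when it is done.

Besides the shell and the picture viewer there is one more tool, called after "Request:" as name(argument=value, ...) on one line, values as JSON. arm_command: Moves the arm, as the interface text tells. Shifts and turns lie within -1 to 1; 1 stands for 0.5 m of shift or 90 degrees of turn. Its arguments: {"type":"object","properties":{"travel":{"type":"array"},"delta_rot":{"type":"array"},"grip":{"type":"number"},"newtons":{"type":"number"}},"required":["travel","delta_rot"]}

```bash
mkdir -p pics; python3 - <<'E'
from plant import r,viewer
import cv2
for n in("side","top"):
    d=viewer.capture(n); cv2.imwrite(f"pics/{n}0.png",d["img"][:,:,::-1])
    print(n,d["camera_matrix"],d["distortion"],d["R"],d["t"], -d["R"].T@d["t"])
print(r.get_state())
E
```

```text
side [[483.29719761   0.         276.06727443]
 [  0.         483.29719761 212.80256554]
 [  0.           0.           1.        ]] [-0.13514775  0.          0.          0.          0.        ] [[-0.9994515  -0.03086513 -0.01200149]
 [-0.01179658  0.67045028 -0.74186067]
 [ 0.03094403 -0.74131219 -0.67044665]] [0.53279194 0.04200624 1.70699872] [0.48017382 1.25370056 1.18200864]
top [[502.35628796   0.         277.09811844]
 [  0.         502.35628796 201.68489966]
 [  0.           0.           1.        ]] [0.06236515 0.         0.         0.         0.        ] [[ 0.00734969 -0.9997445  -0.02137573]
 [-0.99174244 -0.00455055 -0.12816486]
 [ 0.12803485  0.02214119 -0.99152249]] [0.19473362 0.5676392  1.49537252] [0.37006086 0.16415762 1.55960946]
{'time_s': 0.1, 'joints': array([ 8.06775486e+01,  2.05878925e+01,  6.42528488e-01, -1.65746630e-02,
       -7.01349233e+01, -1.65052702e+01]), 'qd': array([-0.00373047, -0.13036204,  0.10692955,  0.03902151, -0.05156533,
       -0.01919273]), 'joint_torque': array([-1.98305199e-03, -5.84161627e+01,  2.93750256e+01,  7.01553494e+00,
        1.01956030e-02, -4.92726917e-05]), 'tcp_pos': array([0.29394897, 0.60722245, 0.24474029]), 'eef_rot': array([ 1.79918594e+02, -7.87165728e-03, -2.58333591e+01]), 'contact_force': array([0.70887501, 0.10521258, 0.36442241]), 'moment': array([-0.0171347 , -0.0038091 ,  0.01071799]), 'gripper_force': 0.0, 'gripper_width': 0.0874396859596406}
```

View pics/side0.png

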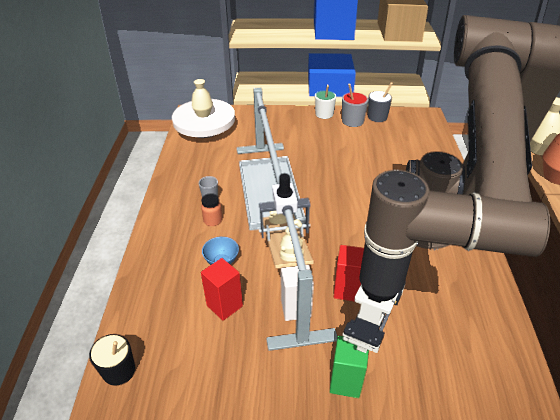

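View pics/top0.png

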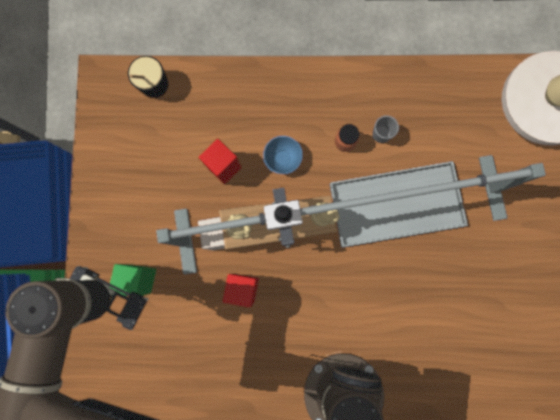

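The side view shows the knob at (285,185), the white prop at (291,295) and the pan at (270,190). The top view shows the knob at (284,213), the post tops at (164,237) and (537,170), and the pan corners at about (332,183), (455,164), (467,222) and (342,246). The white prop is at (212,232), with red and green decoys beside it.

These dark round things could be taken for the knob (top view): jar lid (349,134), black pot (147,75), arm joints (35,308), and the knob on the trolley (284,213). I choose (284,213), since it sits on the white trolley on the rail.

```bash
cat > h.py <<'E'
import numpy as np, cv2
def ray(d,p):
    n=cv2.undistortPoints(np.array([[p]],float),d["camera_matrix"],np.array(d["distortion"],float))[0,0]
    v=d["R"].T@np.array([n[0],n[1],1]); return -d["R"].T@d["t"],v
def onz(d,p,z):
    c,v=ray(d,p); return (c+v*(z-c[2])/v[2])
def proj(d,X):
    rv,_=cv2.Rodrigues(d["R"]); return cv2.projectPoints(np.array(X,float).reshape(-1,3),rv,d["t"],d["camera_matrix"],np.array(d["distortion"],float))[0].reshape(-1,2)
def tri(a,pa,b,pb):
    A=np.zeros((3,3));B=np.zeros(3)
    for c,v in(ray(a,pa),ray(b,pb)):
        v=v/np.linalg.norm(v);M=np.eye(3)-np.outer(v,v);A+=M;B+=M@c
    return np.linalg.solve(A,B)
E
python3 - <<'E'
from plant import viewer
from h import *
t=viewer.capture("top");s=viewer.capture("side")
def blob(img,x0,x1,y0,y1,thr=55):
    m=(img[y0:y1,x0:x1].max(2)<thr).astype(np.uint8)
    n,l,st,c=cv2.connectedComponentsWithStats(m)
    i=1+st[1:,4].argmax(); return c[i]+[x0,y0],st[i]
print(blob(t["img"],265,303,198,230),blob(s["img"],270,300,170,202))
c,_=blob(t["img"],265,303,198,230)
print("knob z.345",onz(t,c,.345))
P=[onz(t,p,.288) for p in((164,237),(537,170))]; print("posts",P, np.linalg.norm(P[0]-P[1]))
hsv=cv2.cvtColor(t["img"],cv2.COLOR_RGB2HSV)
print("pan",[onz(t,p,.03).round(3) for p in((332,183),(455,164),(467,222),(342,246))])
a=cv2.resize(t["img"][140:260,190:350],None,fx=5,fy=5,interpolation=cv2.INTER_CUBIC)
cv2.imwrite("pics/c1.png",a[:,:,::-1])
b=cv2.resize(t["img"][150:260,320:480],None,fx=5,fy=5,interpolation=cv2.INTER_CUBIC)
cv2.imwrite("pics/c2.png",b[:,:,::-1])
E
```

```text
(array([283.28488372, 213.95930233]), array([ 11,   9,  15,  15, 172], dtype=int32)) (array([284.23846154, 186.38846154]), array([  7,   4,  16,  24, 260], dtype=int32))
knob z.345 [0.4968969  0.17602178 0.345     ]
posts [array([0.44273622, 0.4784853 , 0.288     ]), array([ 0.61725845, -0.45788787,  0.288     ])] 0.9524981514251558
pan [array([0.626, 0.03 , 0.03 ]), array([ 0.686, -0.344,  0.03 ]), array([ 0.509, -0.373,  0.03 ]), array([0.433, 0.001, 0.03 ])]
```

View pics/c1.png

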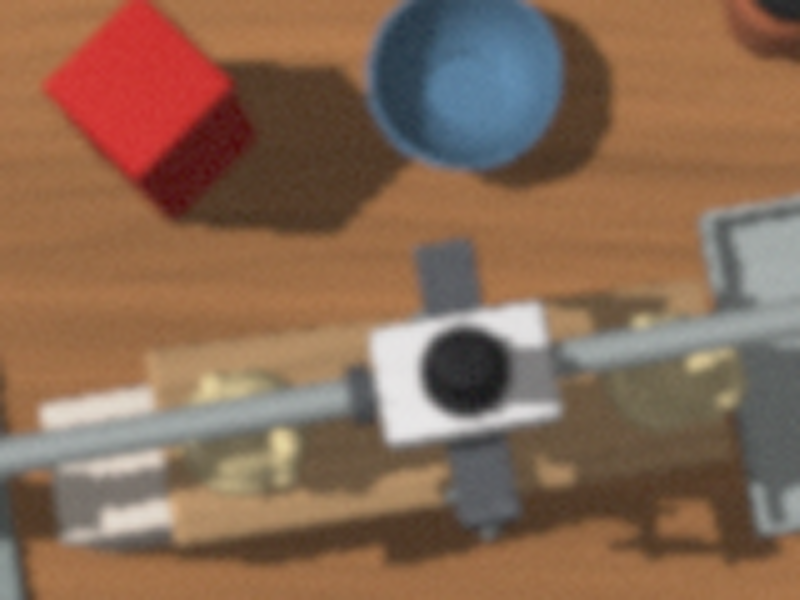

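View pics/c2.png

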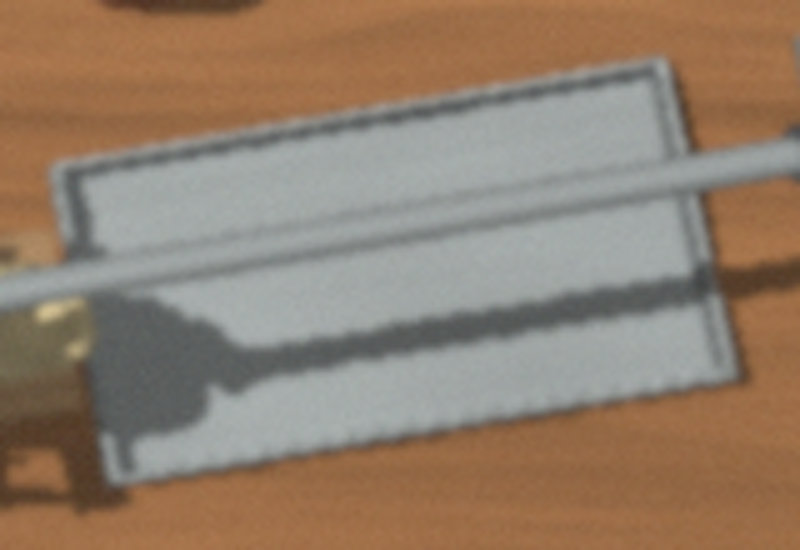

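Crop c1 confirms the black round knob at top-view pixel (283,214), on the white trolley. Crop c2 shows the pan's outer corners at top-view pixels (330.4,182.6), (452,161), (468.4,225) and (342.4,247.6).

```bash
python3 - <<'E'
from plant import viewer
from h import *
t=viewer.capture("top");s=viewer.capture("side")
P=[onz(t,p,.288)[:2] for p in((164,237),(537,170))]; mid=(P[0]+P[1])/2
u=(P[1]-P[0]);u/=np.linalg.norm(u);n=np.array([-u[1],u[0]])
ps=[onz(s,p,.288)[:2] for p in((304,270),(258,92))];print("side posts",ps)
print("mid",mid,"u",u,np.degrees(np.arctan2(u[0],-u[1])))
for nm,k in(("top",onz(t,(283.3,214),.348)[:2]),("tri",tri(t,(283.3,213.9),s,(284.2,186.4))[:2])):
    print(nm,k,(k-mid)@u,(k-mid)@n)
c=np.array([onz(t,p,.03)[:2] for p in((330.4,182.6),(452,161),(468.4,225),(342.4,247.6))])
print(c,[np.linalg.norm(c[i]-c[i-1]) for i in range(4)])
pc=c.mean(0);print("pan",pc,(pc-mid)@u,(pc-mid)@n)
# robust: outline mask centre
E
```

```text
side posts [array([0.44678015, 0.47225271]), array([ 0.61274792, -0.42949642])]
mid [0.52999734 0.01029871] u [ 0.18322579 -0.98307086] 10.557709689472892
top [0.49648467 0.17595527] -0.16899251404406004 -0.0025927752029096915
tri [0.50065351 0.17632998] -0.16859704228940045 0.0015741471932718652
[[ 6.27533594e-01  3.47279888e-02]
 [ 6.95395023e-01 -3.35379484e-01]
 [ 4.99659991e-01 -3.76467440e-01]
 [ 4.28578864e-01 -9.92192719e-05]] [np.float64(0.2019799965786487), np.float64(0.3762774440368413), np.float64(0.20000105732753218), np.float64(0.3830216240927977)]
pan [ 0.56279187 -0.16930454] 0.18257152774734967 -0.0006685991262003923
```

Request:
arm_command(travel=[[0, 0, 0.12], [0, 0, 0.24], [0.02, -0.05, 0.33], [0.06, -0.13, 0.33], [0.11, -0.23, 0.33], [0.16, -0.33, 0.33], [0.21, -0.43, 0.33], [0.26, -0.53, 0.33], [0.31, -0.64, 0.33], [0.355, -0.74, 0.33], [0.39, -0.82, 0.33], [0.41, -0.861, 0.33], [0.41, -0.861, 0.33], [0.41, -0.861, 0.33], [0.41, -0.861, 0.33]], delta_rot=[[0, 0, 0], [0, 0, 0.05], [0, 0, 0.1], [0, 0, 0.15], [0, 0, 0.2], [0, 0, 0.25], [0, 0, 0.3], [0, 0, 0.35], [0, 0, 0.404], [0, 0, 0.404], [0, 0, 0.404], [0, 0, 0.404], [0, 0, 0.404], [0, 0, 0.404], [0, 0, 0.404]], grip=1)

```text
time_s: 2.17
tcp_pos: [0.4988, 0.1778, 0.4105]
eef_rot: [-180.0, 0.0, 10.6]
contact_force: [1.0, -0.7, -0.0]
gripper_width: 0.0878
gripper_force: 0.0
```

Request:
arm_command(travel=[[0, 0, -0.05], [0, 0, -0.1], [0, 0, -0.14], [0, 0, -0.156], [0, 0, -0.156], [0, 0, -0.156], [0, 0, -0.156]], delta_rot=[[0, 0, 0], [0, 0, 0], [0, 0, 0], [0, 0, 0], [0, 0, 0], [0, 0, 0], [0, 0, 0]])

```text
time_s: 3.05
tcp_pos: [0.4994, 0.1772, 0.3334]
eef_rot: [-180.0, -0.1, 10.5]
contact_force: [-0.9, -0.2, -0.0]
gripper_width: 0.0877
gripper_force: 0.0
```

Request:
arm_command(travel=[[0, 0, 0], [0, 0, 0], [0, 0, 0], [0, 0, 0], [0, 0, 0], [0, 0, 0]], delta_rot=[[0, 0, 0], [0, 0, 0], [0, 0, 0], [0, 0, 0], [0, 0, 0], [0, 0, 0]], grip=0.3, newtons=30)

```text
time_s: 3.8
tcp_pos: [0.4991, 0.1772, 0.3325]
eef_rot: [-180.0, 0.0, 10.5]
contact_force: [-2.1, 6.3, -0.4]
gripper_width: 0.0332
gripper_force: 2.5
```

```bash
python3 - <<'E'
from plant import r,viewer
import cv2
d=viewer.capture("side");t=viewer.capture("top")
a=cv2.resize(d["img"][150:340,220:360],None,fx=3,fy=3);b=cv2.resize(t["img"][120:310,190:330+70],None,fx=3*.63,fy=3)
b=cv2.resize(t["img"][140:290,190:320],None,fx=3,fy=3)
import numpy as np
o=np.zeros((570,800,3),np.uint8);o[:570,:420]=a;o[:450,420:800]=b[:,:380]
cv2.imwrite("pics/g1.png",o[:,:,::-1]);s=r.get_state();print(s["tcp_pos"],s["gripper_width"],s["gripper_force"],s["time_s"])
E
```

```text
[0.4990978  0.17711663 0.33253575] 0.03159578041873531 30.000001788139343 3.9
```

View pics/g1.png

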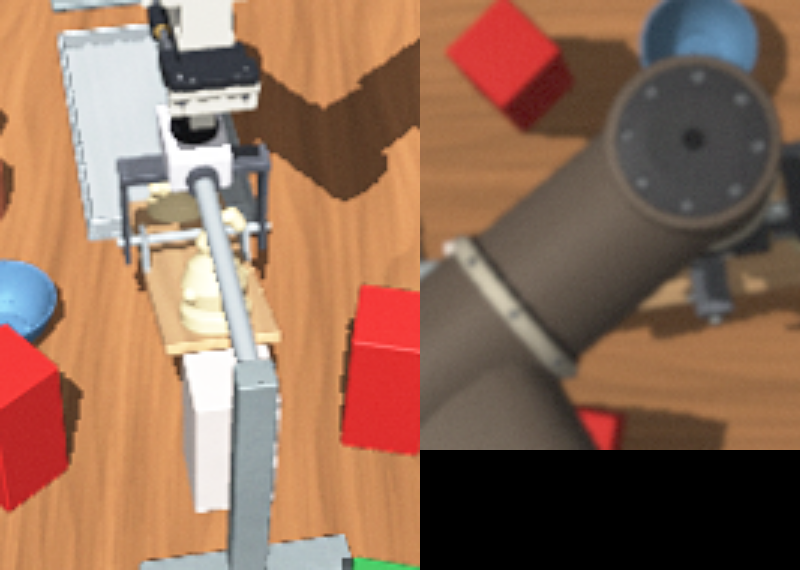

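The knob is gripped (opening 31.6 mm). The side view shows the +y figure at about pixel (289,247) and the board's front edge at about (295,265), with the prop below. Now I push the tray off the block.

Request:
arm_command(travel=[[0.0018, -0.01, 0], [0.0073, -0.039, 0], [0.0128, -0.069, 0], [0.0183, -0.098, 0], [0.022, -0.118, 0], [0.022, -0.118, 0], [0.022, -0.118, 0]], delta_rot=[[0, 0, 0], [0, 0, 0], [0, 0, 0], [0, 0, 0], [0, 0, 0], [0, 0, 0], [0, 0, 0]])

```text
time_s: 4.78
tcp_pos: [0.5099, 0.1177, 0.3326]
eef_rot: [180.0, 0.0, 10.5]
contact_force: [-2.0, -1.6, 0.4]
gripper_width: 0.0313
gripper_force: 30.0
```

```bash
cat > obs.py <<'E'
import sys,pickle
from plant import r,viewer
from h import *
N=int(sys.argv[1]);out=sys.argv[2];L=[]
for i in range(N):
    t=r.get_state()["time_s"];d=viewer.capture("side");L.append((t,d["img"]))
s=r.get_state();pickle.dump((L,{k:d[k] for k in d if k!="img"},s["tcp_pos"]),open(out,"wb"));print(L[0][0],s["time_s"],s["tcp_pos"],s["contact_force"],s["gripper_width"])
E
python3 obs.py 44 o1.pkl; python3 - <<'E'
import pickle,cv2,numpy as np
L,d,p=pickle.load(open("o1.pkl","rb"))
o=np.hstack([cv2.resize(L[i][1][170:310,240:340],None,fx=2.6,fy=2.6) for i in(2,12,24)])
o2=np.hstack([cv2.resize(L[i][1][170:270,240:340],None,fx=2.6,fy=2.2) for i in(30,36,42)])
cv2.imwrite("pics/o1.png",np.vstack([o,o2])[:,:,::-1])
E
```

```text
4.775 6.975 [0.50991085 0.11808062 0.33253236] [-5.5147206   0.66492987  1.23052369] 0.031196852690978657
```

View pics/o1.png

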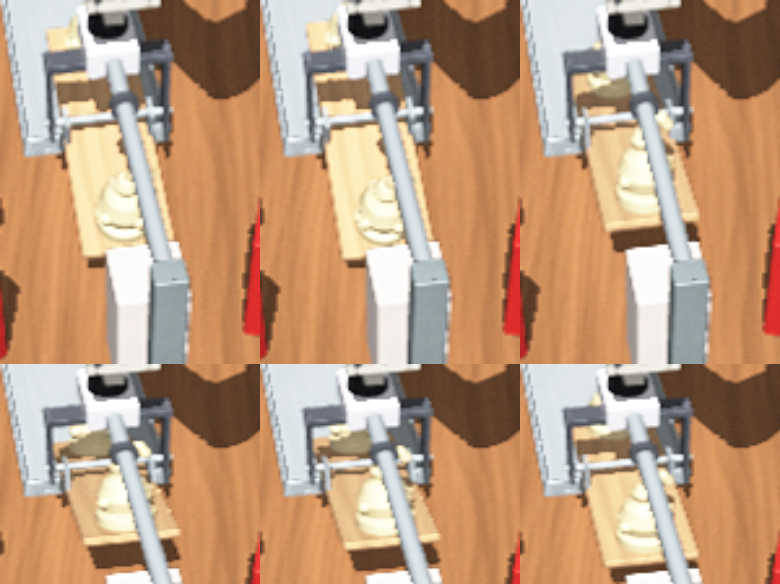

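The crops show the tray swinging free of the prop. The +y end is down in frames 2–12 (board edge at about row 270) and up in frames 30–36, and the prop still stands. Next I track the cream figure.

```bash
cat > fit.py <<'E'
import sys,pickle
from h import *
from scipy.optimize import curve_fit
U=np.array([.1832,-.9831]);NN=np.array([.9831,.1832,0])
def track(f,verbose=0):
    L,d,p=pickle.load(open(f,"rb"));p=np.array(p)
    # ROI from projecting the tray's +y half, left of the rail
    e=lambda a,z,x=0:[*(p[:2]-U*a+NN[:2]*x),z]
    q=proj(d,[e(.19,.05,.04),e(.19,.22,.04),e(.06,.05,-.04),e(.06,.25,-.04),e(.19,.05,-.04)])
    x0,y0=np.maximum(q.min(0).astype(int),0);x1,y1=q.max(0).astype(int)+1
    out=[]
    for t,im in L:
        h=cv2.cvtColor(im[y0:y1,x0:x1],cv2.COLOR_RGB2HSV)
        m=((h[...,0]>17)&(h[...,0]<36)&(h[...,1]>38)&(h[...,1]<110)&(h[...,2]>120)).astype(np.uint8)
        n,l,st,c=cv2.connectedComponentsWithStats(m)
        i=1+st[1:,4].argmax();C=c[i]+[x0,y0]
        o,v=ray(d,C);k=((np.array([p[0],p[1],0])-o)@NN)/(v@NN);X=o+v*k
        out.append((t,np.arctan2(X[2]-.15,-(X[:2]-p[:2])@U),st[i,4],*C))
    return np.array(out)
def model(t,c,a,b,w): return c+np.exp(-.018*t)*(a*np.cos(w*t)+b*np.sin(w*t))
if __name__=="__main__":
    o=np.vstack([track(f) for f in sys.argv[1:]]);t0=o[-1,0]
    if len(o)>60: print("long")
    P,cv=curve_fit(model,o[:,0]-t0,o[:,1],[.1,.2,.1,2.85],bounds=([-1,-1,-1,2.4],[1,1,1,3.3]))
    res=o[:,1]-model(o[:,0]-t0,*P)
    print("t0",t0,"c,a,b,w",P.round(3),"sd",np.sqrt(np.diag(cv)).round(3),"amp",np.hypot(P[1],P[2]),"rms",res.std())
    print("theta=A cos(w(t-tp)); next peak tp-t0:",(np.arctan2(P[2],P[1])/P[3])%(2*np.pi/P[3]))
    print(np.c_[o[::3].round(2),res[::3].round(3)])
E
python3 fit.py o1.pkl
```

```text
t0 6.925 c,a,b,w [-1.     0.088 -0.006  2.4  ] sd [0.048 0.046 0.132 1.115] amp 0.08775380511414142 rms 0.079325308601825
theta=A cos(w(t-tp)); next peak tp-t0: 2.588939104825953
[[ 4.7800e+00 -1.1900e+00  4.1800e+02  2.8367e+02  2.4335e+02 -2.1900e-01]
 [ 4.9200e+00 -1.1600e+00  4.5700e+02  2.8379e+02  2.4361e+02 -1.6100e-01]
 [ 5.0800e+00 -1.1600e+00  4.5900e+02  2.8377e+02  2.4349e+02 -1.3100e-01]
 [ 5.2200e+00 -1.1300e+00  4.6600e+02  2.8389e+02  2.4344e+02 -7.0000e-02]
 [ 5.3800e+00 -1.1600e+00  4.6400e+02  2.8378e+02  2.4342e+02 -7.9000e-02]
 [ 5.5200e+00 -1.1400e+00  4.5200e+02  2.8388e+02  2.4367e+02 -4.7000e-02]
 [ 5.6800e+00 -1.5500e+00  2.1500e+02  2.8183e+02  2.3210e+02 -4.6100e-01]
 [ 5.8200e+00 -1.1600e+00  3.4400e+02  2.8373e+02  2.4273e+02 -8.3000e-02]
 [ 5.9800e+00 -1.1000e+00  2.7000e+02  2.8380e+02  2.4088e+02 -4.4000e-02]
 [ 6.1200e+00 -1.1100e+00  1.1500e+02  2.8303e+02  2.3146e+02 -8.3000e-02]
 [ 6.2800e+00 -1.0100e+00  1.4400e+02  2.8419e+02  2.4212e+02 -2.1000e-02]
 [ 6.4200e+00 -1.1300e+00  8.5000e+01  2.8411e+02  2.4611e+02 -1.6400e-01]
 [ 6.5800e+00 -1.0700e+00  8.8000e+01  2.8452e+02  2.4814e+02 -1.2900e-01]
 [ 6.7200e+00 -1.0500e+00  2.5700e+02  2.8398e+02  2.4097e+02 -1.2700e-01]
 [ 6.8800e+00 -1.1500e+00  3.3200e+02  2.8371e+02  2.4233e+02 -2.4300e-01]]
```

```bash
python3 - <<'E'
import pickle,cv2,numpy as np
L,d,p=pickle.load(open("o1.pkl","rb"))
for i,pts in((2,((286,252),(284,246),(278,231),(272,250),(262,240),(290,262))),(24,((284,240),(286,232),(272,240),(278,250),(262,240),(290,268))),(36,((286,228),(283,240),(275,233),(290,240)))):
    h=cv2.cvtColor(L[i][1],cv2.COLOR_RGB2HSV)
    for q in pts: print(i,q,h[q[1]-1:q[1]+2,q[0]-1:q[0]+2].reshape(-1,3).mean(0).round())
E
```

```text
2 (286, 252) [ 25.  39. 251.]
2 (284, 246) [ 28.  20. 255.]
2 (278, 231) [ 22.  65. 253.]
2 (272, 250) [ 23.  64. 253.]
2 (262, 240) [ 14. 139. 227.]
2 (290, 262) [ 22.  72. 230.]
24 (284, 240) [ 26.  37. 249.]
24 (286, 232) [ 29.   7. 255.]
24 (272, 240) [ 19.  88. 242.]
24 (278, 250) [ 18.  92. 234.]
24 (262, 240) [ 14. 138. 228.]
24 (290, 268) [  8.   2. 254.]
36 (286, 228) [ 29.  12. 255.]
36 (283, 240) [ 26.  39. 248.]
36 (275, 233) [ 16. 101. 228.]
36 (290, 240) [ 26.  35. 235.]
```

```bash
python3 - <<'E'
s=open("fit.py").read()
i=s.index("def track");j=s.index("def model")
new='''def track(f,X=(.022,.03,.038,.046)):
    L,d,p=pickle.load(open(f,"rb"));p=np.array(p);A,B=.17,-.03
    th=np.linspace(-.55,.55,221);out=[]
    ap=A*np.cos(th)-B*np.sin(th);z=.15+A*np.sin(th)+B*np.cos(th)
    Q=[proj(d,np.c_[p[0]-U[0]*ap+NN[0]*x,p[1]-U[1]*ap+NN[1]*x,z]) for x in X]
    for t,im in L:
        h=cv2.cvtColor(im,cv2.COLOR_RGB2HSV)
        m=((h[...,0]>14)&(h[...,0]<34)&(h[...,1]>28)&(h[...,1]<122)&(h[...,2]>140))
        m=cv2.morphologyEx(m.astype(np.uint8),cv2.MORPH_OPEN,np.ones((3,3)))
        e=[]
        for q in Q:
            c=int(round(q[110,0]));r0=int(q[:,1].min())-3;r1=int(q[:,1].max())+6
            rows=np.flatnonzero(m[r0:r1,c])
            if len(rows): e.append(np.interp(-(r0+rows.max()+.5),-q[:,1],th))
        out.append((t,np.median(e) if e else np.nan,len(e),np.ptp(e) if e else 9))
    o=np.array(out);return o[np.isfinite(o[:,1])]
'''
s=s[:i]+new+s[j:]
s=s.replace("o[:,1],[.1,.2,.1,2.85]","o[:,1],[0,.2,.1,2.85],loss='soft_l1',f_scale=.02").replace("o[::3].round(2)","o[::3].round(3)")
open("fit.py","w").write(s)
E
python3 fit.py o1.pkl
```

```text
t0 6.925 c,a,b,w [-0.038  0.014 -0.282  2.714] sd [0.004 0.011 0.006 0.036] amp 0.2826855846240742 rms 0.021027156517773118
theta=A cos(w(t-tp)); next peak tp-t0: 1.754576883210163
[[ 4.775e+00 -1.960e-01  4.000e+00  1.010e-01 -4.300e-02]
 [ 4.925e+00 -2.470e-01  4.000e+00  1.930e-01  3.000e-03]
 [ 5.075e+00 -2.950e-01  4.000e+00  4.910e-01  1.700e-02]
 [ 5.225e+00 -2.950e-01  4.000e+00  4.910e-01  3.500e-02]
 [ 5.375e+00 -2.600e-01  4.000e+00  2.620e-01  3.900e-02]
 [ 5.525e+00 -2.240e-01  4.000e+00  1.670e-01  3.000e-03]
 [ 5.675e+00 -1.570e-01  4.000e+00  3.100e-02 -3.300e-02]
 [ 5.825e+00 -3.400e-02  4.000e+00  2.300e-02 -2.700e-02]
 [ 5.975e+00  9.300e-02  4.000e+00  1.800e-02 -1.000e-02]
 [ 6.125e+00  1.910e-01  4.000e+00  1.600e-02  1.000e-03]
 [ 6.275e+00  2.570e-01  4.000e+00  1.500e-02  1.800e-02]
 [ 6.425e+00  2.610e-01  4.000e+00  1.500e-02  1.800e-02]
 [ 6.575e+00  2.110e-01  4.000e+00  1.600e-02  1.000e-02]
 [ 6.725e+00  1.150e-01  4.000e+00  1.800e-02 -5.000e-03]
 [ 6.875e+00 -7.000e-03  4.000e+00  2.200e-02 -2.000e-02]]
```

Tracking works: the swing is about 0.28 rad, with the last +peak at about 6.36 s and the next −peak at about 7.45 s. A quick travel step centred on the −peak cancels most of it, so I go to the pan now.

Request:
arm_command(travel=[[0.0055, -0.029, 0], [0.0183, -0.098, 0], [0.0366, -0.197, 0], [0.057, -0.306, 0], [0.0776, -0.417, 0], [0.094, -0.505, 0], [0.1031, -0.554, 0], [0.107, -0.575, 0], [0.107, -0.575, 0]], delta_rot=[[0, 0, 0], [0, 0, 0], [0, 0, 0], [0, 0, 0], [0, 0, 0], [0, 0, 0], [0, 0, 0], [0, 0, 0], [0, 0, 0]])

```text
time_s: 8.1
tcp_pos: [0.5627, -0.1715, 0.3325]
eef_rot: [179.9, 0.1, 10.4]
contact_force: [-6.7, -2.2, 3.8]
gripper_width: 0.0311
gripper_force: 30.0
```

```bash
python3 obs.py 30 o2.pkl; python3 fit.py o2.pkl; python3 - <<'E'
import pickle,cv2,numpy as np
L,d,p=pickle.load(open("o2.pkl","rb"))
o=np.hstack([cv2.resize(L[i][1][110:260,220:320],None,fx=2.6,fy=2.6) for i in(2,14,26)])
cv2.imwrite("pics/o2.png",o[:,:,::-1])
E
```

```text
8.1 9.6 [ 0.56253064 -0.17047027  0.33256081] [-6.55758925 -2.41420639  2.6188204 ] 0.03162348679417728
t0 9.55 c,a,b,w [-0.066 -0.074 -0.126  2.79 ] sd [0.008 0.007 0.013 0.108] amp 0.14625091636264043 rms 0.0033742204193040514
theta=A cos(w(t-tp)); next peak tp-t0: 1.4974703585249087
[[ 8.10e+00 -1.23e-01  4.00e+00  2.80e-02 -3.00e-03]
 [ 8.25e+00 -6.20e-02  4.00e+00  2.60e-02 -3.00e-03]
 [ 8.40e+00  1.00e-02  4.00e+00  2.30e-02  9.00e-03]
 [ 8.55e+00  4.70e-02  4.00e+00  2.20e-02 -3.00e-03]
 [ 8.70e+00  8.20e-02  4.00e+00  2.10e-02  5.00e-03]
 [ 8.85e+00  8.20e-02  4.00e+00  2.10e-02  2.00e-03]
 [ 9.00e+00  6.10e-02  4.00e+00  2.20e-02  3.00e-03]
 [ 9.15e+00  1.00e-02  4.00e+00  2.30e-02 -5.00e-03]
 [ 9.30e+00 -4.50e-02  4.00e+00  2.40e-02 -3.00e-03]
 [ 9.45e+00 -9.60e-02  4.00e+00  2.70e-02  6.00e-03]]
```

View pics/o2.png

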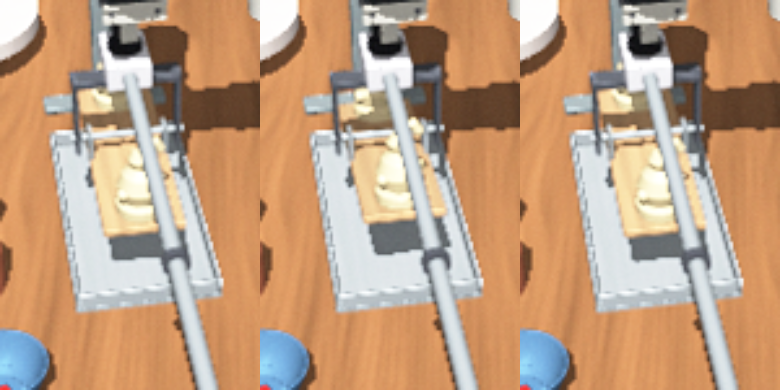

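The fit is clean: amplitude 0.147 rad, with the +peak at 8.78 s. The constant −0.066 comes from tracking the board's lower edge. Now a symmetric +46, −46, 0 mm shuttle timed to the −, + and − peaks.

Request:
arm_command(travel=[[0.0027, -0.0145, 0], [0.0085, -0.0452, 0], [0.0142, -0.076, 0], [0.0169, -0.0904, 0], [0.0169, -0.0904, 0], [0.0169, -0.0904, 0], [0.0169, -0.0904, 0], [0.0169, -0.0904, 0], [0.0145, -0.0777, 0], [0.0085, -0.0452, 0], [0, 0, 0], [-0.0085, 0.0452, 0], [-0.0145, 0.0777, 0], [-0.0169, 0.0904, 0], [-0.0169, 0.0904, 0], [-0.0169, 0.0904, 0], [-0.0169, 0.0904, 0], [-0.0169, 0.0904, 0], [-0.0142, 0.076, 0], [-0.0085, 0.0452, 0]], delta_rot=[[0, 0, 0], [0, 0, 0], [0, 0, 0], [0, 0, 0], [0, 0, 0], [0, 0, 0], [0, 0, 0], [0, 0, 0], [0, 0, 0], [0, 0, 0], [0, 0, 0], [0, 0, 0], [0, 0, 0], [0, 0, 0], [0, 0, 0], [0, 0, 0], [0, 0, 0], [0, 0, 0], [0, 0, 0], [0, 0, 0]])

```text
time_s: 12.1
tcp_pos: [0.5582, -0.1472, 0.3326]
eef_rot: [180.0, 0.1, 10.6]
contact_force: [-6.4, -0.2, 1.8]
gripper_width: 0.0314
gripper_force: 30.0
```

Request:
arm_command(travel=[[0.0058, -0.0308, 0], [0.0085, -0.0452, 0], [0.0085, -0.0452, 0]], delta_rot=[[0, 0, 0], [0, 0, 0], [0, 0, 0]])

```text
time_s: 12.48
tcp_pos: [0.5626, -0.171, 0.3326]
eef_rot: [179.9, 0.1, 10.5]
contact_force: [-7.3, -2.5, 2.7]
gripper_width: 0.0316
gripper_force: 30.0
```

```bash
python3 obs.py 40 o3.pkl; python3 fit.py o3.pkl
```

```text
12.475 14.475 [ 0.5625398  -0.17047864  0.33254746] [-7.56791003 -2.31684914  1.84646452] 0.03134241400969535
t0 14.425 c,a,b,w [-7.400e-02  2.000e-03 -5.600e-02  2.757e+00] sd [0.001 0.002 0.001 0.042] amp 0.05560136105677539 rms 0.004545723737013609
theta=A cos(w(t-tp)); next peak tp-t0: 1.721052998756471
[[ 1.2475e+01 -1.2400e-01  4.0000e+00  2.8000e-02 -6.0000e-03]
 [ 1.2625e+01 -1.3300e-01  4.0000e+00  2.9000e-02 -4.0000e-03]
 [ 1.2775e+01 -1.2400e-01  4.0000e+00  2.8000e-02  7.0000e-03]
 [ 1.2925e+01 -1.3300e-01  4.0000e+00  4.7000e-02 -1.1000e-02]
 [ 1.3075e+01 -1.0500e-01  4.0000e+00  2.7000e-02  1.0000e-03]
 [ 1.3225e+01 -8.7000e-02  4.0000e+00  2.6000e-02 -3.0000e-03]
 [ 1.3375e+01 -6.2000e-02  4.0000e+00  2.6000e-02 -0.0000e+00]
 [ 1.3525e+01 -4.5000e-02  4.0000e+00  2.4000e-02 -5.0000e-03]
 [ 1.3675e+01 -2.9000e-02  4.0000e+00  2.4000e-02 -4.0000e-03]
 [ 1.3825e+01 -1.3000e-02  4.0000e+00  2.3000e-02  4.0000e-03]
 [ 1.3975e+01 -2.1000e-02  4.0000e+00  4.0000e-02 -1.0000e-03]
 [ 1.4125e+01 -2.9000e-02  4.0000e+00  2.4000e-02  2.0000e-03]
 [ 1.4275e+01 -5.3000e-02  4.0000e+00  2.5000e-02 -4.0000e-03]
 [ 1.4425e+01 -7.0000e-02  4.0000e+00  2.5000e-02  1.0000e-03]]
```

Request:
arm_command(travel=[[0, 0, 0], [0, 0, 0], [0.002, -0.0108, 0], [0.0063, -0.0339, 0], [0.0106, -0.057, 0], [0.0126, -0.0678, 0], [0.0126, -0.0678, 0], [0.0126, -0.0678, 0], [0.0126, -0.0678, 0], [0.0126, -0.0678, 0], [0.0126, -0.0678, 0], [0.0106, -0.057, 0], [0.0063, -0.0339, 0], [0.002, -0.0108, 0], [0, 0, 0], [0, 0, 0]], delta_rot=[[0, 0, 0], [0, 0, 0], [0, 0, 0], [0, 0, 0], [0, 0, 0], [0, 0, 0], [0, 0, 0], [0, 0, 0], [0, 0, 0], [0, 0, 0], [0, 0, 0], [0, 0, 0], [0, 0, 0], [0, 0, 0], [0, 0, 0], [0, 0, 0]])

```text
time_s: 16.48
tcp_pos: [0.5624, -0.1697, 0.3326]
eef_rot: [180.0, 0.1, 10.5]
contact_force: [-8.6, -0.6, 2.9]
gripper_width: 0.0312
gripper_force: 30.0
```

```bash
python3 obs.py 36 o4.pkl; python3 fit.py o4.pkl
```

```text
16.475 18.275 [ 0.56244949 -0.17010566  0.33254511] [-7.79907859  0.01248794  3.29525863] 0.03115193347604246
t0 18.225 c,a,b,w [-7.3e-02 -2.0e-03  1.2e-02  2.6e+00] sd [0.002 0.003 0.001 0.313] amp 0.012559141035884094 rms 0.0040401399805949775
theta=A cos(w(t-tp)); next peak tp-t0: 0.6622780067184827
[[ 1.6475e+01 -6.0000e-02  4.0000e+00  2.6000e-02  1.0000e-03]
 [ 1.6625e+01 -6.0000e-02  4.0000e+00  2.6000e-02  2.0000e-03]
 [ 1.6775e+01 -6.8000e-02  4.0000e+00  2.5000e-02 -4.0000e-03]
 [ 1.6925e+01 -6.8000e-02  4.0000e+00  2.5000e-02  0.0000e+00]
 [ 1.7075e+01 -6.8000e-02  4.0000e+00  2.5000e-02  5.0000e-03]
 [ 1.7225e+01 -7.6000e-02  4.0000e+00  2.6000e-02  2.0000e-03]
 [ 1.7375e+01 -8.5000e-02  4.0000e+00  2.6000e-02 -3.0000e-03]
 [ 1.7525e+01 -8.5000e-02  4.0000e+00  2.6000e-02 -0.0000e+00]
 [ 1.7675e+01 -8.5000e-02  4.0000e+00  2.6000e-02  1.0000e-03]
 [ 1.7825e+01 -8.5000e-02  4.0000e+00  2.6000e-02  0.0000e+00]
 [ 1.7975e+01 -8.5000e-02  4.0000e+00  2.6000e-02 -3.0000e-03]
 [ 1.8125e+01 -7.6000e-02  4.0000e+00  2.6000e-02  2.0000e-03]]
```

The swing is down to about 0.013 rad. I hold, then release and lift.

Request:
arm_command(travel=[[0, 0, 0], [0, 0, 0], [0, 0, 0], [0, 0, 0], [0, 0, 0], [0, 0, 0], [0, 0, 0], [0, 0, 0], [0, 0, 0], [0, 0, 0], [0, 0, 0], [0, 0, 0], [0, 0, 0], [0, 0, 0]], delta_rot=[[0, 0, 0], [0, 0, 0], [0, 0, 0], [0, 0, 0], [0, 0, 0], [0, 0, 0], [0, 0, 0], [0, 0, 0], [0, 0, 0], [0, 0, 0], [0, 0, 0], [0, 0, 0], [0, 0, 0], [0, 0, 0]])

```text
time_s: 20.02
tcp_pos: [0.5624, -0.1701, 0.3326]
eef_rot: [180.0, 0.1, 10.5]
contact_force: [-8.9, -0.1, 3.3]
gripper_width: 0.0315
gripper_force: 30.0
```

Request:
arm_command(travel=[[0, 0, 0], [0, 0, 0], [0, 0, 0], [0, 0, 0], [0, 0, 0], [0, 0, 0], [0, 0, 0], [0, 0, 0], [0, 0, 0.03], [0, 0, 0.08], [0, 0, 0.14], [0, 0, 0.2], [0, 0, 0.26], [0, 0, 0.3], [0, 0, 0.3], [0, 0, 0.3]], delta_rot=[[0, 0, 0], [0, 0, 0], [0, 0, 0], [0, 0, 0], [0, 0, 0], [0, 0, 0], [0, 0, 0], [0, 0, 0], [0, 0, 0], [0, 0, 0], [0, 0, 0], [0, 0, 0], [0, 0, 0], [0, 0, 0], [0, 0, 0], [0, 0, 0]], grip=1)

```text
time_s: 22.02
tcp_pos: [0.5634, -0.1693, 0.4824]
eef_rot: [-180.0, 0.0, 10.5]
contact_force: [-0.2, 0.2, 0.7]
gripper_width: 0.0877
gripper_force: 0.0
```

```bash
python3 obs.py 24 o5.pkl; python3 fit.py o5.pkl | grep -v long; python3 - <<'E'
import pickle,cv2
L,d,p=pickle.load(open("o5.pkl","rb"))
cv2.imwrite("pics/o5.png",cv2.resize(L[-1][1][60:340,180:380],None,fx=2,fy=2)[:,:,::-1])
E
```

```text
22.025 23.225 [ 0.563588   -0.16946743  0.48256073] [-0.32568102  0.81242034  0.42448051] 0.08778127235284879
t0 23.175 c,a,b,w [-7.3e-02  8.0e-03  2.0e-03  3.3e+00] sd [3.000e-03 1.000e-03 8.000e-03 1.166e+00] amp 0.008266109500923189 rms 0.004193438631684995
theta=A cos(w(t-tp)); next peak tp-t0: 0.05833765646579721
[[ 2.2025e+01 -8.1000e-02  4.0000e+00  2.6000e-02 -2.0000e-03]
 [ 2.2175e+01 -8.1000e-02  4.0000e+00  2.6000e-02  0.0000e+00]
 [ 2.2325e+01 -8.1000e-02  4.0000e+00  2.6000e-02  1.0000e-03]
 [ 2.2475e+01 -8.1000e-02  4.0000e+00  2.6000e-02 -1.0000e-03]
 [ 2.2625e+01 -8.1000e-02  4.0000e+00  2.6000e-02 -4.0000e-03]
 [ 2.2775e+01 -7.2000e-02  4.0000e+00  2.5000e-02  0.0000e+00]
 [ 2.2925e+01 -6.4000e-02  4.0000e+00  2.5000e-02  5.0000e-03]
 [ 2.3075e+01 -6.4000e-02  4.0000e+00  2.5000e-02  2.0000e-03]]
```

View pics/o5.png

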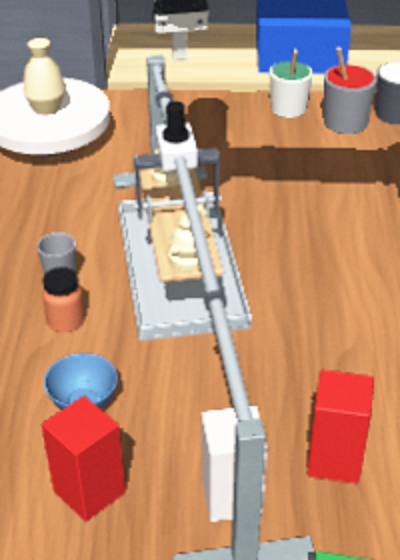

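The picture shows the gripper clear above and the knob free at crop (175,122). The tray hangs level over the pan, whose near corners are at crop (142,333) and (248,323). The prop, bowl, jar and cup stand in place. One check of the parking position, then hand-in.

```bash
python3 - <<'E'
import pickle
from h import *
from plant import r,close_job
L,d,p=pickle.load(open("o5.pkl","rb"))
U=np.array([.1832,-.9831]);mid=np.array([.53,.0103])
k=onz(d,(267.5,121),.33)[:2];c=[onz(d,q,.03)[:2] for q in((251,226),(304,221.5))]
a=(k-mid)@U;b=np.mean(c,0);b=(b-mid)@U+.19
print("knob",k,a,"pan centre",b,"diff",a-b)
if abs(a-b)<.02: print(close_job())
E
```

```text
knob [ 0.56237708 -0.14653701] 0.1601179453482766 pan centre 0.16364300296236683 diff -0.0035250576140902212
the job is handed in; nothing more can be done
None
```

The job is handed in: the trolley is parked and released with the tray hanging within about 4 mm of the pan's centre. It swings by about 0.01 rad, and in the last picture the prop, bowl, jar and cup still stand in place.

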